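Bring the red-lidded supplement jar to the front of the carousel and hold it there

TASK

The watering can's spout is in the way of the supplement carousel: lift the can off its drip stand, keep it upright, and set it down (not drop it) on the bare ledge beside the stand, with the spout clear of the carousel, and let go of it. Then turn the carousel until the jar with the red lid faces front, at the middle of the square base's edge nearest the robot, with all four jars staying upright in their wells, and finish while still holding the turntable itself (its carry handle is best), keeping it motionless so that the jar can be opened. Leave the dish, cork tube, tub and mist bottle where they are.

Things in the scene. Friction and masses are not known exactly. Their poses are not given: they have to be found in the camera images.
- plinth: the carousel's fixed base: dark square board, 270 x 270 x 18 mm, on the ledge. Origin: centre of its underside, which lies on the turntable's vertical axis. Its front is its own -x side, the edge nearest the robot; its z is up. It cannot move.
- turntable: the carousel's turning part: round wooden deck, 250 mm across, top 36 mm above the ledge, on a low-friction bearing (0.04 N m), no detents, turns freely past half a turn either way. Four wells (58 mm inside, 14 mm high, jars about 3 mm loose), centres 85 mm from the axis on the diagonals of its x, y. Post and handle in the middle. Origin on the axis, 24 mm above the ledge; yaw = turning angle.
- turntable_handle (a point): centre of the top bar of the turntable's wooden D-shaped carry handle, on the turning axis, 214 mm above the ledge, topmost part of the carousel. The bar is 70 mm long along the turntable's own y, 14 mm thick along its x, 18 mm high; the window beneath is 34 mm high. The handle is fixed to the turntable and turns with it.
- jar_red: the marked jar: red lid and red band around a white plastic body, 52 mm diameter, 95 mm high, about 0.15 kg, loose in one of the four wells (which one differs), its top 131 mm above the ledge. Origin: centre of its underside.
- jar_a: white-lidded supplement jar, white plastic, 52 mm diameter, 95 mm high, about 0.15 kg, loose in a well of the turntable (bystander that rides along). Origin: centre of its underside.
- jar_b: black-lidded supplement jar, white plastic, 52 mm diameter, 95 mm high, about 0.15 kg, loose in a well of the turntable (bystander that rides along). Origin: centre of its underside.
- jar_c: white-lidded supplement jar, white plastic, 52 mm diameter, 95 mm high, about 0.15 kg, loose in a well of the turntable (bystander that rides along). Origin: centre of its underside.
- stand: low white-painted slatted drip stand beside the carousel on the left, 120 x 120 mm, 35 mm high, fixed. Origin: centre of its underside on the ledge.
- can: small green watering can, open on top, body 92 mm diameter and 85 mm high, overall 143 mm high, 0.26 to 0.46 kg, standing on the stand. Origin: centre of its underside; +x is the way its spout points, z up. The spout overhangs the turntable between two jars, lower than their tops. The handle arches over the top in its x-z plane.
- can_handle (a point): centre of the can's wooden handle grip, straight above the can's origin by 136 mm. The grip is a level bar 62 mm long along the can's x, 12 mm thick along its y and 14 mm high, with 44 mm of free space beneath it down to the can's rim.
- can_spout (a point): tip of the can's spout (spout about 10 mm thick), 148 mm from the can's axis along its x and 80 mm above its underside.
- dish: blue ceramic water dish, 130 mm across, 40 mm high; bystander. Origin: centre of its underside.
- cork_tube: cork bark tube lying on the ledge, 180 mm long along its own y, 90 mm diameter; bystander. Origin: middle of its lowest side.
- tub: clear plastic tub with a snapped white lid, 125 x 178 mm, 86 mm high; bystander. Origin: centre of its underside.
- mister: blue mist bottle with a white spray head, 68 mm diameter, 170 mm high; bystander. Origin: centre of its underside.
Mind the look-alikes: they are no part of the job. Several things have the shape of the can; the one meant has the colours described above.

How it is judged:
By the outcome, as a careful person would: the job done as asked, in the order asked, and still so for the second after the job is handed in, while the arm keeps its last pose, push and grip.
It also fails if it takes over 51 s, if anything falls off the work surface, if the arm or the gripper's body presses on something with over 40 N, if the wrist force passes 120 N, or if a joint passes its speed limit or range.

ROBOT

A 6-joint arm with a two-finger parallel gripper is mounted at the origin on the work surface. World frame = base frame: x ahead of the robot, y to its left, z up, the work surface at z = 0. Lengths are in m, angles in degrees, forces in N, time in s.
With the tool pointing down it reaches from about 0.4 to 0.825 m from the base axis. Payload 7 kg.
Tool frame: the origin (TCP) lies midway between the tips of the shut fingers; the grasp point (between the pads) lies 19 mm behind it (ctrl.hold_point_z is the distance from the TCP to the grasp point, in m); z points along the fingers, y is the line along which they close (so a half turn about z gives the same grasp; the last joint's range is limited). The gripper opens to 88 mm and grips with 3 to 60 N. Pads are 19 mm wide; open, the fingers measure 130 mm over their backs; the gripper's body (78 mm by 193 mm) begins 47 mm behind the grasp point.
Start: joints at [-52.248, 20.546, 0.682, 0, -70.136, -16.507], TCP at [0.245, -0.629, 0.227] pointing down, gripper open.
Joint ranges: [-176.03, 176.03], [-82.01, 121.73], [-58.28, 71.71], [-173.87, 95.51], [-174.79, -0.11], [-173.66, 173.66]. Speed limits (degrees/s): [136.94, 136.94, 172.46, 180, 180, 180].

INTERFACE

Orientations are given as [roll, pitch, yaw] about the fixed x, y, z axes, in that order (R = Rz(yaw) Ry(pitch) Rx(roll)).
In Python, from plant import ctrl gives the robot as it stands.
- The arm moves only by the tool apply_moves, never from a script. Its argument "deltas" is a list of rows, each an object with "fingers": the finger opening in mm, from 0 to 87.6; "delta_pos": the shift along the tool's x, y, z in mm, a list of three; "angular": the turn, a rotation vector about the tool's x, y, z in degrees, a list of three. A call has 1 to 10 rows; each row is the pose to reach, as a shift and turn from the pose commanded when the call began, along the tool's axes at that moment; what a row does not reach only later rows make up. A row lasts 1/10 s, in which the tool goes at most 50 mm and 8.59 degrees, less where a joint would pass 70% of its speed; a pose out of reach is approached as far as the arm can. A call with a gripper value outside its range is refused whole. The fingers move at their own pace and stop on an object; the grip force is fixed at half the most. Time passes only in rows, so rows that repeat a pose let the fingers close. It gives the time, the measured TCP pose, the force, the opening and the grip force at its end, in the units of the state.
- ctrl.get_obs(): the state, without advancing time (a new reading comes with each control period).
- ctrl.snapshot(name): name is "scene" or "top"; returns the picture (480x640x3 uint8, red, green, blue); there is no depth.
- ctrl.camera_params(name): a dict with "fx", "fy", "cx", "cy" (pixels), "dist_coeffs" ([k1, k2, p1, p2, k3] as OpenCV has them; the pictures are not rectified), "cam_to_world" (4x4, takes a point from camera to world coordinates). Camera axes: x right, y up, looking along -z (the intrinsics and any distortion apply to the point x, -y, -z); pixel columns grow to the right and rows downward; lengths in m; the calibration is good to about 2 mm. A picture is of the moment at which its call begins. camera_params takes no time and is no camera call.
- ctrl.close_job(): hands the job in; it is judged then, once.
The state is a dict: "clock": time; "joint_pos": joint angles; "qvel": joint speeds; "tau": joint torques, N m; "tool_pos": TCP position; "orientation": TCP orientation; "force": force on the tool from outside, world axes, zero at the start; "moment": the same for the moment, N m; "opening": finger opening in m; "gripper_force": force on a finger pad.
Only numpy, scipy, OpenCV 4.12 (cv2) and the standard library are available. Lean on these libraries where they do the work, as an engineer would, in place of code of your own. Each camera call takes 0.05 s, during which the arm holds its last target. There are 200 camera calls.

## Working session

There is one attempt and no reset: what is moved stays moved. The work goes in short steps, Python scripts to look and compute and a tool call to move; the robot and the scene stay as the last step left them, time stands still between calls to the robot, and variables do not carry over. Pictures are saved under pics/ and viewed, at most 10 in all, crops included, and the job is handed in when it is done.

Besides the shell and the picture viewer there is one more tool, called as name(argument=value, ...), one argument or row to a line, values as JSON. apply_moves: Moves the arm, as the interface text tells. Its arguments: {"type":"object","properties":{"deltas":{"type":"array"}},"required":["deltas"]}

```bash
mkdir -p pics; ls; cat > h.py <<'E'
import numpy as np, cv2
from plant import ctrl
def K(n):
    p=ctrl.camera_params(n); return np.array([[p['fx'],0,p['cx']],[0,p['fy'],p['cy']],[0,0,1.]]),np.array(p['dist_coeffs'],float),np.array(p['cam_to_world'])
def ray(n,px):
    k,d,T=K(n); u=cv2.undistortPoints(np.array(px,float).reshape(-1,1,2),k,d).reshape(-1,2)
    v=np.c_[u[:,0],-u[:,1],-np.ones(len(u))]@T[:3,:3].T
    return T[:3,3],v
def onz(n,px,z):
    o,v=ray(n,px); return o+v*((z-o[2])/v[:,2])[:,None]
def proj(n,P):
    k,d,T=K(n); q=(np.array(P,float).reshape(-1,3)-T[:3,3])@T[:3,:3]; q=q*[1,-1,-1]
    return cv2.projectPoints(q,np.zeros(3),np.zeros(3),k,d)[0].reshape(-1,2)
def snap(n,f):
    a=ctrl.snapshot(n); cv2.imwrite(f'pics/{f}.png',a[:,:,::-1]); return a
E
python3 - <<'E'
from h import *
for n in ('scene','top'):
    snap(n,n+'0'); k,d,T=K(n); print(n,k[0,0],d,T.round(3))
print(ctrl.get_obs(), ctrl.hold_point_z)
E
```

```text
pics
scene 478.36286601827334 [-0.04635011  0.          0.          0.          0.        ] [[ 3.100e-02 -5.420e-01  8.400e-01  1.572e+00]
 [ 9.990e-01  1.000e-03 -3.700e-02  1.200e-02]
 [ 1.900e-02  8.410e-01  5.410e-01  8.430e-01]
 [ 0.000e+00  0.000e+00  0.000e+00  1.000e+00]]
top 522.210005974241 [-0.08365039  0.          0.          0.          0.        ] [[-6.100e-02  9.730e-01 -2.220e-01  1.680e-01]
 [-9.980e-01 -5.900e-02  1.500e-02  6.200e-02]
 [ 1.000e-03  2.230e-01  9.750e-01  1.678e+00]
 [ 0.000e+00  0.000e+00  0.000e+00  1.000e+00]]
{'clock': 0.1, 'joint_pos': array([-5.22472248e+01,  2.05867342e+01,  6.39626098e-01, -1.90558361e-02,
       -7.01344119e+01, -1.65067769e+01]), 'qvel': array([ 0.01104945, -0.20652198,  0.18614819,  0.10496155,  0.03818258,
       -0.05072799]), 'tau': array([-8.31576199e-04, -5.84162486e+01,  2.93752795e+01,  7.01555282e+00,
        1.01369881e-02, -4.82699227e-05]), 'tool_pos': array([ 0.24443078, -0.62872985,  0.22572353]), 'orientation': array([ 1.79916749e+02, -5.98806585e-03, -1.58760486e+02]), 'force': array([ 0.31467926, -0.42672313, -0.75811749]), 'moment': array([-0.00624832,  0.04679678, -0.07870439]), 'gripper_force': 0.0, 'opening': 0.08779668275034931} 0.0188
```

View pics/scene0.png

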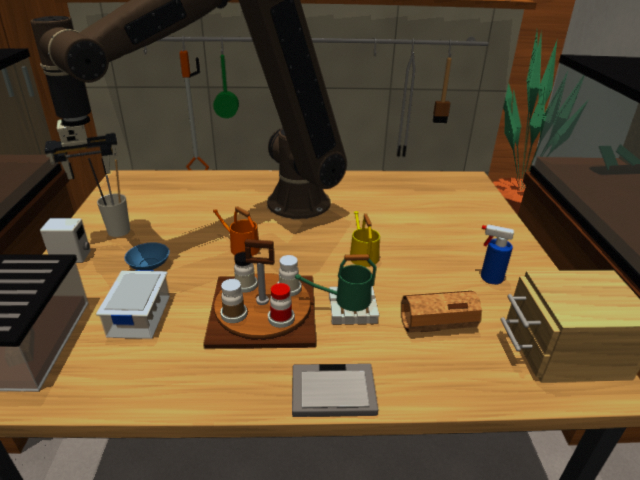

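View pics/top0.png

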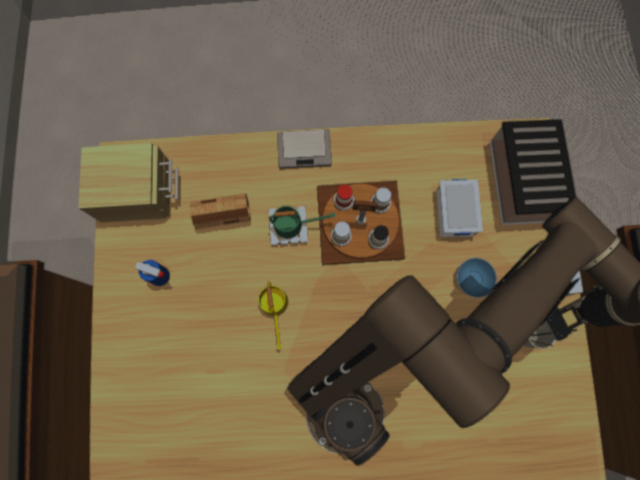

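The candidates for the can are:
- green can on the white stand: scene (354,287), top (287,221)
- yellow can: scene (365,243), top (273,300)
- orange can: scene (243,235), hidden by the arm in the top view
- hanging green ladle: scene (226,100)

I choose the green one on the stand. Next I'll check it in one close crop.

```bash
python3 - <<'E'
from h import *
a=cv2.imread('pics/scene0.png')[225:355,200:390]; b=cv2.imread('pics/top0.png')[170:275,260:412]
a=cv2.resize(a,(760,520)[:2],interpolation=cv2.INTER_CUBIC)
a=cv2.resize(a,(398,272)); 
A=cv2.resize(cv2.imread('pics/scene0.png')[225:355,200:400],(400,260),interpolation=cv2.INTER_CUBIC)
A=cv2.resize(cv2.imread('pics/scene0.png')[235:325,200:385],(800,389),interpolation=cv2.INTER_CUBIC)[:, :]
A=cv2.resize(cv2.imread('pics/scene0.png')[235:350,200:385],(480,298),interpolation=cv2.INTER_CUBIC)
B=cv2.resize(b,(480,332)[:2],interpolation=cv2.INTER_CUBIC)[:300]
cv2.imwrite('pics/crop0.png',np.vstack([A,B]))
for n in ('scene','top'):
    im=cv2.imread(f'pics/{n}0.png'); h=cv2.cvtColor(im,cv2.COLOR_BGR2HSV)
    for c,lo,hi in (('green',(65,80,20),(95,255,255)),('red',(0,200,90),(4,255,255)),('dark',(0,60,20),(12,255,90))):
        m=cv2.inRange(h,np.array(lo),np.array(hi)); m[:160]=0
        k,l,s,ce=cv2.connectedComponentsWithStats(m)
        for i in range(1,k):
            if s[i,4]>40: print(n,c,s[i],ce[i].round(1))
E
```

```text
scene green [ 295  261   79   50 1421] [351.5 287.3]
scene red [271 283  19  16 226] [279.5 290.3]
scene red [271 308  13  13 115] [277.5 314.8]
scene dark [  0 160  46  42 504] [ 15.4 173.7]
scene dark [489 160  27  14 223] [502.  166.5]
scene dark [549 160  55  29 561] [578.4 171.2]
scene dark [   0  169   69   86 1147] [ 32.  209.7]
scene dark [ 506  171  134  126 2160] [569.  227.2]
scene dark [ 569  174   71   72 1414] [616.1 203.2]
scene dark [231 219  11  13  77] [236.3 226.1]
scene dark [532 228  19  18 103] [541.3 235.7]
scene dark [235 230  39  34 493] [256.4 249.9]
scene dark [545 243  30  26 146] [558.2 254.8]
scene dark [217 277  12  10  45] [220.9 280.4]
scene dark [305 284   8   9  42] [309.  288.1]
scene dark [  27  295   57   88 2101] [ 52.  329.3]
scene dark [ 205  294  111   54 1809] [262.3 335.3]
scene dark [448 303  19   6  74] [457.4 305.7]
scene dark [283 304   9  17  97] [287.2 313.3]
top green [273 213  30  24 458] [287.1 225.1]
top red [338 186  14  13 128] [344.3 191.3]
top dark [496 160  57  62 887] [510.7 194.8]
top dark [372 182  25  17 164] [388.2 187.3]
top dark [318 185  21  30 296] [324.9 195.6]
top dark [336 198  16  10  71] [342.6 203.3]
top dark [352 201  25  15 195] [364.7 205.8]
top dark [193 209  55  15 371] [220.2 216. ]
top dark [320 221  84  43 854] [356.2 252.4]
top dark [618 225  22  31 277] [627.5 236.1]
top dark [395 228   7  13  45] [398.4 235.1]
top dark [  14  260   40  220 3071] [ 33.8 369.3]
top dark [632 326   8  35 135] [636.8 340.2]
```

View pics/crop0.png

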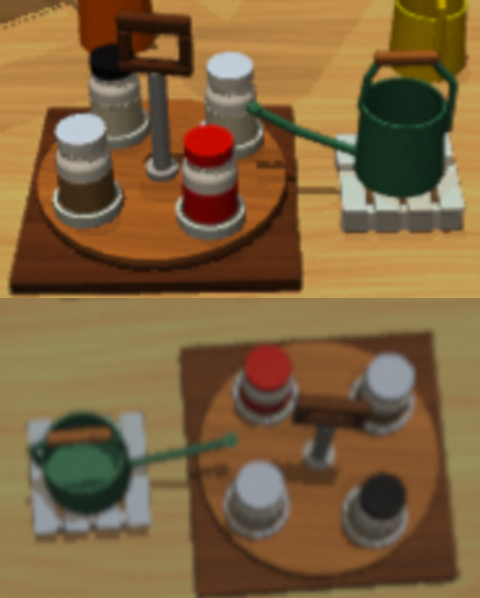

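The crop shows the green can with its wooden grip, top view about (285,213) and scene about (357,257). The spout tip lies between the red-lid and white-lid jars at top (334,215). The carousel handle bar is at top (366,205) and scene (260,244).

```bash
cat >> h.py <<'E'
def tri(ps,pt):
    A=np.zeros((3,3));b=np.zeros(3)
    for n,p in(('scene',ps),('top',pt)):
        o,v=ray(n,[p]);v=v[0]/np.linalg.norm(v[0]);M=np.eye(3)-np.outer(v,v);A+=M;b+=M@o
    return np.linalg.solve(A,b)
E
python3 - <<'E'
from h import *
np.set_printoptions(suppress=True,precision=4)
pl=onz('top',[(317.3,185.8),(396.8,181.1),(404.4,259.6),(321.1,264.7)],.018); print('plinth',pl,pl.mean(0),[np.linalg.norm(pl[i]-pl[i-1]) for i in range(4)])
f=pl[0]-pl[3]; print('plinth yaw',np.degrees(np.arctan2(f[1],f[0])))
f=pl[0]-pl[1]; print('y dir',np.degrees(np.arctan2(-f[0],f[1])))
ps=onz('scene',[(200+20/2.595*1-4,235+288/2.595)],.018)
c=pl.mean(0)
print('grip z.171 top',onz('top',[(260+47/3.158,213.4),(260+110/3.158,213),(285,213.4)],.171))
print('grip z.171 scene',onz('scene',[(345.3,257.4),(368.4,257.4),(356.8,257.4)],.173))
print('grip tri',tri((356.8,257.4),(285,213.4)))
print('spout',onz('top',[(333.8,214.7)],.115),onz('scene',[(297,275.8)],.115),tri((297,275.8),(333.8,214.7)))
print('bar',onz('top',[(260+297/3.158,170+(412-298)/3.158),(260+370/3.158,170+(408-298)/3.158)],.214),tri((259.7,244.2),(366.1,204.8)))
r=onz('top',[(344.4,191.2)],.131)[0];print('red',r,onz('scene',[(281,289)],.131),np.linalg.norm((r-c)[:2]),np.degrees(np.arctan2(*(r-c)[1::-1])))
print('other lids',onz('top',[(260+389/3.158,170+75/3.158),(260+260/3.158,170+182/3.158),(260+384/3.158,170+196/3.158)],.131))
print('stand',onz('top',[(260+30/3.158,170+120/3.158),(260+146/3.158,170+114/3.158),(260+148/3.158,170+226/3.158),(260+38/3.158,170+236/3.158)],.035))
print('cork tub',onz('top',[(192,203),(247,195),(249,222),(193,229)],0.0),onz('top',[(273,300),(273,288),(287,303)],.05))
E
```

```text
plinth [[ 0.736   0.0424  0.018 ]
 [ 0.7368 -0.225   0.018 ]
 [ 0.4682 -0.2247  0.018 ]
 [ 0.468   0.0458  0.018 ]] [ 0.6023 -0.0904  0.018 ] [np.float64(0.26806002509586935), np.float64(0.2674126233061287), np.float64(0.26860693737901314), np.float64(0.270472447156707)]
plinth yaw -0.729462922207606
y dir 0.178422727133124
grip z.171 top [[0.6045 0.1762 0.171 ]
 [0.6021 0.1164 0.171 ]
 [0.6026 0.1459 0.171 ]]
grip z.171 scene [[0.6076 0.1195 0.173 ]
 [0.6079 0.1766 0.173 ]
 [0.6078 0.1479 0.173 ]]
grip tri [0.6031 0.1472 0.1698]
spout [[ 0.6054 -0.0021  0.115 ]] [[0.605  0.0004 0.115 ]] [ 0.6053 -0.0009  0.1153]
bar [[ 0.6002 -0.0589  0.214 ]
 [ 0.6    -0.1267  0.214 ]] [ 0.6032 -0.0919  0.2094]
red [ 0.6746 -0.0394  0.131 ] [[ 0.6781 -0.0369  0.131 ]] 0.08854714600172227 35.18664824546069
other lids [[ 0.6592 -0.1592  0.131 ]
 [ 0.5584 -0.0248  0.131 ]
 [ 0.5373 -0.1436  0.131 ]]
stand [[0.6633 0.2034 0.035 ]
 [0.6625 0.0829 0.035 ]
 [0.5433 0.0872 0.035 ]
 [0.5396 0.1999 0.035 ]]
cork tub [[0.7077 0.4672 0.    ]
 [0.7242 0.2806 0.    ]
 [0.6296 0.2765 0.    ]
 [0.617  0.4641 0.    ]] [[0.3595 0.2027 0.05  ]
 [0.3972 0.2011 0.05  ]
 [0.3475 0.1595 0.05  ]]
```

```bash
cat >> h.py <<'E'
from scipy.spatial.transform import Rotation as R
def goto(pos,yaw,tip=True):
    o=ctrl.get_obs(); Q=R.from_euler('xyz',o['orientation'],degrees=True); T=R.from_euler('xyz',[180,0,yaw],degrees=True)
    print(o['clock'],'tool',o['tool_pos'].round(4),o['orientation'].round(2),'F',o['force'].round(1),'open',round(o['opening'],4),'gf',round(o['gripper_force'],1),'j6',o['joint_pos'][5].round(1))
    print('delta mm',(Q.inv().apply(np.array(pos)-o['tool_pos'])*1000).round(1),'rot',(Q.inv()*T).as_rotvec(degrees=True).round(2))
E
python3 -c "
from h import *
goto([.604,.147,.30],-90)"
```

```text
0.1 tool [ 0.2444 -0.6287  0.2257] [ 1.7992e+02 -1.0000e-02 -1.5876e+02] F [ 0.3 -0.4 -0.8] open 0.0878 gf 0.0 j6 -16.5
delta mm [-616.2  592.9  -73.5] rot [ 8.000e-02  4.000e-02 -6.876e+01]
```

apply_moves(
  deltas=[
    {"fingers": 87, "delta_pos": [0, 0, -40], "angular": [0, 0, 0]},
    {"fingers": 87, "delta_pos": [0, 0, -80], "angular": [0, 0, -8]},
    {"fingers": 87, "delta_pos": [-30, 30, -100], "angular": [0, 0, -16]},
    {"fingers": 87, "delta_pos": [-60, 60, -100], "angular": [0, 0, -24]},
    {"fingers": 87, "delta_pos": [-92, 90, -100], "angular": [0, 0, -32]},
    {"fingers": 87, "delta_pos": [-124, 120, -100], "angular": [0, 0, -40]},
    {"fingers": 87, "delta_pos": [-156, 150, -100], "angular": [0, 0, -48]},
    {"fingers": 87, "delta_pos": [-188, 180, -100], "angular": [0, 0, -56]},
    {"fingers": 87, "delta_pos": [-220, 210, -100], "angular": [0, 0, -64]},
    {"fingers": 87, "delta_pos": [-252, 240, -100], "angular": [0, 0, -68.8]},
  ],
)

```text
clock: 1.1
tool_pos: [0.3927, -0.3123, 0.3264]
orientation: [180.0, 0.0, -89.7]
force: [0.3, -1.0, 0.2]
opening: 0.087
gripper_force: 0.0
```

```bash
python3 -c "
from h import *
goto([.604,.147,.30],-90)"
```

```text
1.1 tool [ 0.3927 -0.3123  0.3264] [ 1.800e+02  1.000e-02 -8.965e+01] F [ 0.3 -1.   0.2] open 0.087 gf 0.0 j6 16.4
delta mm [-458.1 -214.1   26.5] rot [0.   0.01 0.35]
```

apply_moves(
  deltas=[
    {"fingers": 87, "delta_pos": [-45, -21, 0], "angular": [0, 0, 0]},
    {"fingers": 87, "delta_pos": [-90, -42, 0], "angular": [0, 0, 0]},
    {"fingers": 87, "delta_pos": [-135, -63, 0], "angular": [0, 0, 0]},
    {"fingers": 87, "delta_pos": [-180, -84, 0], "angular": [0, 0, 0]},
    {"fingers": 87, "delta_pos": [-225, -105, 0], "angular": [0, 0, 0]},
    {"fingers": 87, "delta_pos": [-270, -126, 0], "angular": [0, 0, 0]},
    {"fingers": 87, "delta_pos": [-315, -147, 0], "angular": [0, 0, 0]},
    {"fingers": 87, "delta_pos": [-360, -168, 0], "angular": [0, 0, 0]},
    {"fingers": 87, "delta_pos": [-405, -189, 0], "angular": [0, 0, 0]},
    {"fingers": 87, "delta_pos": [-445, -210, 0], "angular": [0, 0, 0]},
  ],
)

```text
clock: 2.1
tool_pos: [0.6024, 0.1334, 0.3262]
orientation: [180.0, -0.0, -89.9]
force: [1.3, -0.4, -0.1]
opening: 0.0867
gripper_force: 0.0
```

```bash
python3 -c "
from h import *
goto([.604,.147,.152],-90)"
```

```text
2.1 tool [0.6024 0.1334 0.3262] [179.97  -0.   -89.91] F [ 1.3 -0.4 -0.1] open 0.0867 gf 0.0 j6 -30.5
delta mm [-13.6  -1.7 174.2] rot [ 0.03 -0.    0.09]
```

apply_moves(
  deltas=[
    {"fingers": 87, "delta_pos": [-13, -2, 25], "angular": [0, 0, 0]},
    {"fingers": 87, "delta_pos": [-13, -2, 55], "angular": [0, 0, 0]},
    {"fingers": 87, "delta_pos": [-13, -2, 85], "angular": [0, 0, 0]},
    {"fingers": 87, "delta_pos": [-13, -2, 110], "angular": [0, 0, 0]},
    {"fingers": 87, "delta_pos": [-13, -2, 130], "angular": [0, 0, 0]},
    {"fingers": 87, "delta_pos": [-13, -2, 145], "angular": [0, 0, 0]},
    {"fingers": 87, "delta_pos": [-13, -2, 160], "angular": [0, 0, 0]},
    {"fingers": 87, "delta_pos": [-13, -2, 170], "angular": [0, 0, 0]},
    {"fingers": 87, "delta_pos": [-13, -2, 174], "angular": [0, 0, 0]},
    {"fingers": 87, "delta_pos": [-13, -2, 174], "angular": [0, 0, 0]},
  ],
)

```text
clock: 3.1
tool_pos: [0.604, 0.1439, 0.1521]
orientation: [180.0, -0.0, -90.0]
force: [0.8, -0.2, 0.5]
opening: 0.0872
gripper_force: 0.0
```

```bash
python3 -c "
from h import *
a=snap('scene','s1')[200:350,280:440]
cv2.imwrite('pics/s1c.png',cv2.resize(a[:,:,::-1],(640,600),interpolation=cv2.INTER_CUBIC))
goto([.604,.147,.152],-90)"
```

```text
3.15 tool [0.6043 0.1441 0.1528] [-1.7999e+02 -1.0000e-02 -8.9950e+01] F [ 0.1 -0.4 -0.4] open 0.0868 gf 0.0 j6 -31.4
delta mm [-2.9  0.3  0.8] rot [-0.01 -0.01  0.05]
```

View pics/s1c.png

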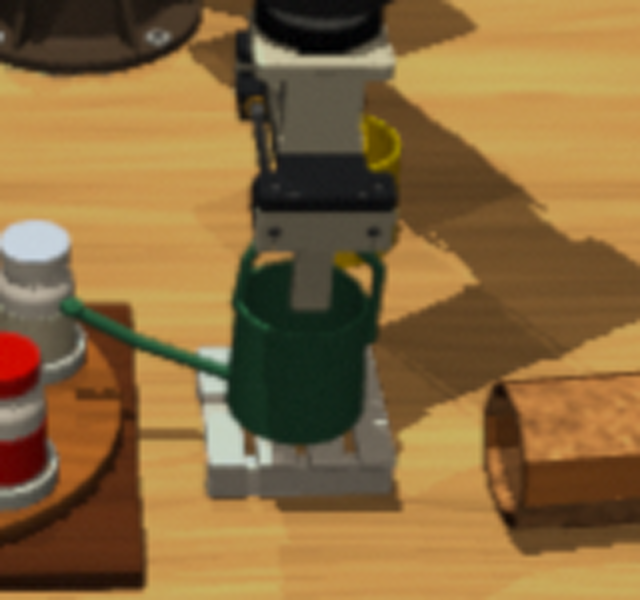

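The front finger is centred over the grip, with crop column about 312 against the handle legs at 245 and 380. I'll close the fingers and lift.

apply_moves(
  deltas=[
    {"fingers": 0, "delta_pos": [-2, 0, 0], "angular": [0, 0, 0]},
    {"fingers": 0, "delta_pos": [-2, 0, 0], "angular": [0, 0, 0]},
    {"fingers": 0, "delta_pos": [-2, 0, 0], "angular": [0, 0, 0]},
    {"fingers": 0, "delta_pos": [-2, 0, 0], "angular": [0, 0, 0]},
    {"fingers": 0, "delta_pos": [-2, 0, 0], "angular": [0, 0, 0]},
    {"fingers": 0, "delta_pos": [-2, 0, 0], "angular": [0, 0, 0]},
    {"fingers": 0, "delta_pos": [-2, 0, 0], "angular": [0, 0, 0]},
    {"fingers": 0, "delta_pos": [-2, 0, 0], "angular": [0, 0, 0]},
  ],
)

```text
clock: 3.95
tool_pos: [0.6041, 0.146, 0.1525]
orientation: [180.0, -0.0, -90.0]
force: [0.4, -0.3, -0.2]
opening: 0.0283
gripper_force: 0.0
```

apply_moves(
  deltas=[
    {"fingers": 0, "delta_pos": [0, 0, 0], "angular": [0, 0, 0]},
    {"fingers": 0, "delta_pos": [0, 0, -5], "angular": [0, 0, 0]},
    {"fingers": 0, "delta_pos": [0, 0, -13], "angular": [0, 0, 0]},
    {"fingers": 0, "delta_pos": [0, 0, -23], "angular": [0, 0, 0]},
    {"fingers": 0, "delta_pos": [0, 0, -35], "angular": [0, 0, 0]},
    {"fingers": 0, "delta_pos": [0, 0, -47], "angular": [0, 0, 0]},
    {"fingers": 0, "delta_pos": [0, 0, -59], "angular": [0, 0, 0]},
    {"fingers": 0, "delta_pos": [0, 0, -69], "angular": [0, 0, 0]},
    {"fingers": 0, "delta_pos": [0, 0, -76], "angular": [0, 0, 0]},
    {"fingers": 0, "delta_pos": [0, 0, -80], "angular": [0, 0, 0]},
  ],
)

```text
clock: 4.95
tool_pos: [0.6043, 0.1462, 0.2334]
orientation: [-180.0, 0.0, -90.0]
force: [-0.4, 0.3, -3.6]
opening: 0.0117
gripper_force: 29.9
```

```bash
python3 -c "
from h import *
goto([.47,.285,.23],-90)
a=snap('scene','s2')[180:350,200:440];b=snap('top','t2')
print(onz('top',[(273,311)],.06))
cv2.imwrite('pics/s2c.png',np.hstack([cv2.resize(a[:,:,::-1],(400,340)),cv2.resize(b[160:330,180:380,::-1],(400,340))]))
"
```

```text
4.95 tool [0.6043 0.1462 0.2334] [-1.7996e+02  2.0000e-02 -8.9950e+01] F [-0.4  0.3 -3.6] open 0.0117 gf 29.9 j6 -31.5
delta mm [-139.   134.2    3.4] rot [-0.04  0.02  0.05]
[[0.32426554 0.20325194 0.06      ]]
```

View pics/s2c.png

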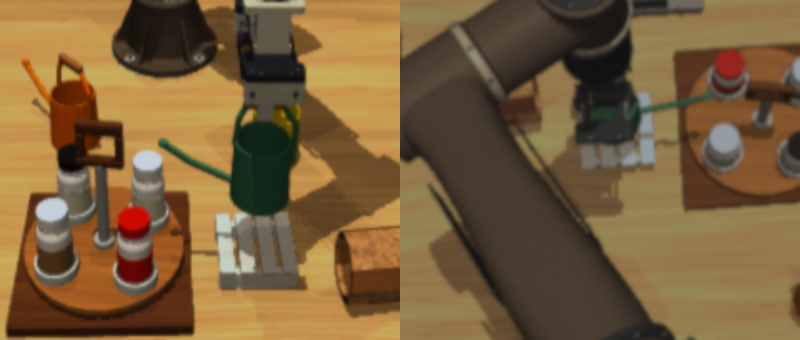

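The can is lifted and upright. Its spout tip is at left-crop (163,143), above the jar tops. Next I'll carry it forward and left of the stand.

apply_moves(
  deltas=[
    {"fingers": 0, "delta_pos": [-6, 6, 0], "angular": [0, 0, 0]},
    {"fingers": 0, "delta_pos": [-18, 17, 0], "angular": [0, 0, 0]},
    {"fingers": 0, "delta_pos": [-34, 33, 0], "angular": [0, 0, 0]},
    {"fingers": 0, "delta_pos": [-52, 50, 0], "angular": [0, 0, 0]},
    {"fingers": 0, "delta_pos": [-71, 69, 0], "angular": [0, 0, 0]},
    {"fingers": 0, "delta_pos": [-90, 87, 0], "angular": [0, 0, 0]},
    {"fingers": 0, "delta_pos": [-108, 104, 0], "angular": [0, 0, 0]},
    {"fingers": 0, "delta_pos": [-124, 119, 0], "angular": [0, 0, 0]},
    {"fingers": 0, "delta_pos": [-135, 130, 0], "angular": [0, 0, 0]},
    {"fingers": 0, "delta_pos": [-139, 134, 0], "angular": [0, 0, 0]},
  ],
)

```text
clock: 6.05
tool_pos: [0.4684, 0.2862, 0.2325]
orientation: [180.0, 0.0, -89.8]
force: [0.6, -0.9, -2.7]
opening: 0.0116
gripper_force: 29.9
```

apply_moves(
  deltas=[
    {"fingers": 0, "delta_pos": [0, 0, 8], "angular": [0, 0, 0]},
    {"fingers": 0, "delta_pos": [0, 0, 20], "angular": [0, 0, 0]},
    {"fingers": 0, "delta_pos": [0, 0, 34], "angular": [0, 0, 0]},
    {"fingers": 0, "delta_pos": [0, 0, 48], "angular": [0, 0, 0]},
    {"fingers": 0, "delta_pos": [0, 0, 62], "angular": [0, 0, 0]},
    {"fingers": 0, "delta_pos": [0, 0, 74], "angular": [0, 0, 0]},
    {"fingers": 0, "delta_pos": [0, 0, 84], "angular": [0, 0, 0]},
    {"fingers": 0, "delta_pos": [0, 0, 92], "angular": [0, 0, 0]},
    {"fingers": 0, "delta_pos": [0, 0, 97], "angular": [0, 0, 0]},
    {"fingers": 0, "delta_pos": [0, 0, 99], "angular": [0, 0, 0]},
  ],
)

```text
clock: 7.05
tool_pos: [0.47, 0.2848, 0.1331]
orientation: [180.0, -0.0, -90.0]
force: [-0.3, -0.4, -2.7]
opening: 0.0115
gripper_force: 29.9
```

```bash
python3 -c "
from h import *
goto([.47,.285,.117],-90)
a=snap('scene','s3')[190:350,280:520]
cv2.imwrite('pics/s3c.png',cv2.resize(a[:,:,::-1],(720,480),interpolation=cv2.INTER_CUBIC))
"
```

```text
7.05 tool [0.47   0.2848 0.1331] [ 1.7998e+02 -2.0000e-02 -8.9960e+01] F [-0.3 -0.4 -2.7] open 0.0115 gf 29.9 j6 -51.6
delta mm [-0.2 -0.  16.1] rot [ 0.02 -0.02  0.04]
```

View pics/s3c.png

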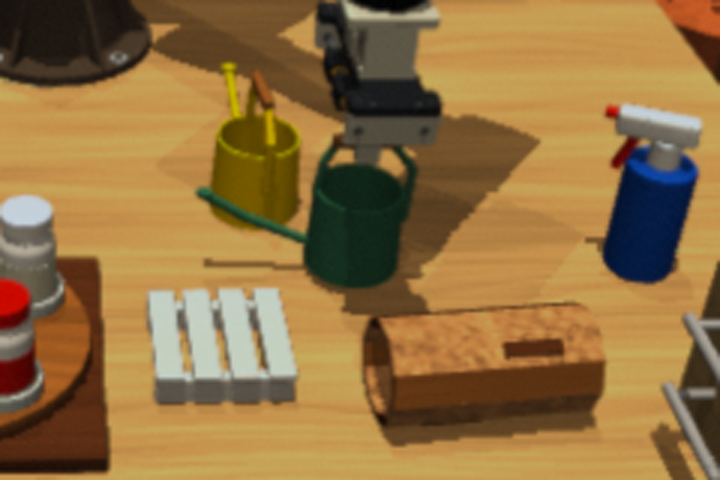

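The can hovers clear of the stand, the yellow can, the cork tube and the carousel. I'll lower it slowly and watch the force.

apply_moves(
  deltas=[
    {"fingers": 0, "delta_pos": [0, 0, 3], "angular": [0, 0, 0]},
    {"fingers": 0, "delta_pos": [0, 0, 6], "angular": [0, 0, 0]},
    {"fingers": 0, "delta_pos": [0, 0, 8], "angular": [0, 0, 0]},
    {"fingers": 0, "delta_pos": [0, 0, 9], "angular": [0, 0, 0]},
    {"fingers": 0, "delta_pos": [0, 0, 10], "angular": [0, 0, 0]},
    {"fingers": 0, "delta_pos": [0, 0, 10], "angular": [0, 0, 0]},
  ],
)

```text
clock: 7.7
tool_pos: [0.47, 0.2849, 0.1235]
orientation: [180.0, -0.0, -90.0]
force: [0.1, 0.4, -3.0]
opening: 0.0113
gripper_force: 29.9
```

apply_moves(
  deltas=[
    {"fingers": 0, "delta_pos": [0, 0, 1], "angular": [0, 0, 0]},
    {"fingers": 0, "delta_pos": [0, 0, 2], "angular": [0, 0, 0]},
    {"fingers": 0, "delta_pos": [0, 0, 2], "angular": [0, 0, 0]},
  ],
)

```text
clock: 8.0
tool_pos: [0.4702, 0.2851, 0.122]
orientation: [-180.0, 0.0, -89.9]
force: [-1.3, 0.4, 1.0]
opening: 0.0119
gripper_force: 29.9
```

apply_moves(
  deltas=[
    {"fingers": 0, "delta_pos": [0, 0, 1], "angular": [0, 0, 0]},
    {"fingers": 0, "delta_pos": [0, 0, 2], "angular": [0, 0, 0]},
    {"fingers": 0, "delta_pos": [0, 0, 2], "angular": [0, 0, 0]},
  ],
)

```text
clock: 8.3
tool_pos: [0.4707, 0.2855, 0.122]
orientation: [-179.9, 0.1, -89.9]
force: [-7.6, -2.8, 17.0]
opening: 0.0117
gripper_force: 29.9
```

Contact with the ledge. I'll ease off the push, then open.

apply_moves(
  deltas=[
    {"fingers": 0, "delta_pos": [0, 0, -2], "angular": [0, 0, 0]},
    {"fingers": 0, "delta_pos": [0, 0, -2], "angular": [0, 0, 0]},
    {"fingers": 87, "delta_pos": [0, 0, -2], "angular": [0, 0, 0]},
    {"fingers": 87, "delta_pos": [0, 0, -2], "angular": [0, 0, 0]},
    {"fingers": 87, "delta_pos": [0, 0, -2], "angular": [0, 0, 0]},
    {"fingers": 87, "delta_pos": [0, 0, -2], "angular": [0, 0, 0]},
    {"fingers": 87, "delta_pos": [0, 0, -2], "angular": [0, 0, 0]},
    {"fingers": 87, "delta_pos": [0, 0, -2], "angular": [0, 0, 0]},
    {"fingers": 87, "delta_pos": [0, 0, -2], "angular": [0, 0, 0]},
    {"fingers": 87, "delta_pos": [0, 0, -2], "angular": [0, 0, 0]},
  ],
)

```text
clock: 9.3
tool_pos: [0.47, 0.285, 0.1216]
orientation: [-180.0, -0.0, -90.0]
force: [0.4, -0.2, 0.1]
opening: 0.0702
gripper_force: 0.0
```

apply_moves(
  deltas=[
    {"fingers": 87, "delta_pos": [0, 0, -5], "angular": [0, 0, 0]},
    {"fingers": 87, "delta_pos": [0, 0, -20], "angular": [0, 0, 0]},
    {"fingers": 87, "delta_pos": [0, 0, -45], "angular": [0, 0, 0]},
    {"fingers": 87, "delta_pos": [0, 0, -75], "angular": [0, 0, 0]},
    {"fingers": 87, "delta_pos": [0, 0, -110], "angular": [0, 0, 0]},
    {"fingers": 87, "delta_pos": [0, 0, -145], "angular": [0, 0, 0]},
    {"fingers": 87, "delta_pos": [0, 0, -180], "angular": [0, 0, 0]},
    {"fingers": 87, "delta_pos": [0, 0, -200], "angular": [0, 0, 0]},
  ],
)

```text
clock: 10.1
tool_pos: [0.4706, 0.2852, 0.3254]
orientation: [-179.8, 0.2, -89.9]
force: [1.3, -0.0, 0.3]
opening: 0.0872
gripper_force: 0.0
```

```bash
python3 - <<'E'
from h import *
np.set_printoptions(suppress=True,precision=4)
goto([.602,-.0905,.33],-90)
print(ctrl.get_obs()['joint_pos'].round(1))
a=snap('scene','s4');b=snap('top','t4')
A=cv2.resize(a[225:345,200:440,::-1],(560,280),interpolation=cv2.INTER_CUBIC)
B=cv2.resize(b[172:272,310:410,::-1],(320,320),interpolation=cv2.INTER_CUBIC)
A=cv2.copyMakeBorder(A,0,40,0,0,cv2.BORDER_CONSTANT);A=cv2.resize(A,(480,320))
cv2.imwrite('pics/c4.png',np.hstack([A,B]))
h=cv2.cvtColor(b[:,:,::-1].copy(),cv2.COLOR_BGR2HSV)
m=cv2.inRange(h,np.array((0,200,90)),np.array((4,255,255)));m[:150]=0
print(cv2.minAreaRect(cv2.findNonZero(m)))
E
```

```text
10.1 tool [0.4706 0.2852 0.3254] [-179.81    0.15  -89.94] F [ 1.3 -0.   0.3] open 0.0872 gf 0.0 j6 -51.6
delta mm [ 375.8 -131.    -5.2] rot [-0.19  0.15  0.06]
[ 51.7   5.7  -6.    0.1 -78.  -51.6]
((344.7162170410156, 191.29730224609375), (12.329923629760742, 12.494322776794434), 80.53767395019531)
```

View pics/c4.png

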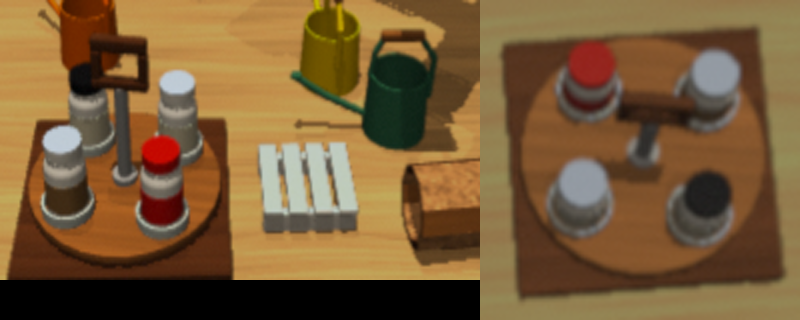

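The green can stands upright on the ledge in front-left of the stand, with its spout well clear. All four jars are upright. Now the turntable angle.

```bash
python3 - <<'E'
from h import *
np.set_printoptions(suppress=True,precision=4)
px=[(345,191.4),(383.4,195.1),(342.2,228.6),(381.6,232)]
L=onz('top',px,.131)[:,:2];c=L.mean(0);print('lids',L,'centre',c)
for c in (c,np.array([.602,-.0905])):
    d=L-c;a=np.degrees(np.arctan2(d[:,1],d[:,0]));print(a,np.linalg.norm(d,axis=1),(a%90).mean()-45)
# bar ends top edge, scene view
b=cv2.imread('pics/top0.png'); 
goto([.602,-.0905,.33],-96)
h=cv2.cvtColor(cv2.imread('pics/t4.png'),cv2.COLOR_BGR2HSV)[196:213,348:384]
m=cv2.inRange(h,np.array((0,40,0)),np.array((14,255,110)));k,l,s,ce=cv2.connectedComponentsWithStats(m);i=1+s[1:,4].argmax()
q=cv2.findNonZero((l==i).astype('uint8')*255);r=cv2.minAreaRect(q);P=cv2.boxPoints(r)+[348,196];print(onz('top',P,.214))
print(cv2.inRange(h,np.array((0,40,0)),np.array((14,255,110)))//255)
E
```

```text
lids [[ 0.6739 -0.0412]
 [ 0.6548 -0.1595]
 [ 0.5554 -0.0242]
 [ 0.5375 -0.1436]] centre [ 0.6054 -0.0921]
[  36.6428  -53.7382  126.3534 -142.821 ] [0.0853 0.0835 0.0843 0.0852] -8.390766841546643
[  34.4582  -52.5714  125.1063 -140.5316] [0.0872 0.0869 0.081  0.0836] -8.384592757139032
10.2 tool [0.4711 0.2857 0.3256] [-179.73    0.24  -89.94] F [ 0.4 -0.1 -0.1] open 0.087 gf 0.0 j6 -51.6
delta mm [ 376.3 -130.5   -5.3] rot [-0.26  0.26  6.06]
[[ 0.5828 -0.0487  0.214 ]
 [ 0.6193 -0.0513  0.214 ]
 [ 0.6144 -0.1334  0.214 ]
 [ 0.578  -0.1302  0.214 ]]
[[0 0 0 1 0 0 0 0 0 0 0 0 0 0 0 0 0 0 0 0 0 0 0 0 0 0 0 0 0 0 0 0 0 0 0 0]
 [0 0 1 1 0 0 0 0 0 0 0 0 0 0 0 0 0 0 0 0 0 0 0 0 0 0 0 0 0 0 0 0 0 0 0 0]
 [1 1 1 1 0 0 0 0 0 0 0 0 0 0 0 0 0 0 0 0 0 0 0 0 0 0 0 0 0 0 0 0 0 0 0 0]
 [1 1 1 1 0 0 0 0 0 0 0 0 0 0 0 0 0 0 0 0 0 0 0 0 0 0 0 0 0 0 0 0 0 0 0 0]
 [0 0 1 1 0 0 1 1 1 0 0 0 0 0 0 0 0 0 0 0 0 0 0 0 1 1 0 0 0 0 0 0 0 0 0 0]
 [0 1 1 1 1 0 1 1 1 1 1 1 1 1 1 1 1 1 1 1 1 1 1 0 1 1 1 1 0 0 0 0 0 0 0 0]
 [1 1 1 1 0 0 1 1 1 1 1 1 1 1 1 1 1 1 1 1 1 1 1 1 1 1 1 1 1 0 0 0 0 0 0 0]
 [1 1 1 0 0 0 1 1 1 1 1 1 1 1 1 1 1 1 1 1 1 1 1 1 1 1 1 1 1 1 0 0 0 0 0 0]
 [1 1 1 0 0 0 1 1 1 1 1 1 1 1 1 1 1 1 1 1 1 1 1 1 1 1 1 1 1 1 0 0 0 0 0 0]
 [1 1 0 0 0 1 1 1 1 1 1 1 1 1 1 1 1 1 1 1 1 1 1 1 1 1 1 1 1 1 0 0 0 0 0 0]
 [0 0 0 0 1 1 1 1 1 1 1 1 1 1 1 1 1 1 1 1 1 1 1 1 1 1 1 1 1 0 0 0 0 0 0 0]
 [0 0 0 1 1 1 1 1 1 1 1 1 1 1 1 1 1 1 1 1 1 1 1 1 1 1 1 1 1 0 0 0 0 0 0 1]
 [0 1 0 0 1 1 1 1 1 1 1 1 1 1 1 1 1 1 1 1 1 1 1 1 1 1 1 1 0 0 0 0 0 0 0 0]
 [1 0 0 0 1 1 1 1 1 1 1 1 1 1 1 1 1 1 1 1 1 1 1 1 1 1 1 1 0 0 0 0 0 0 0 1]
 [0 0 0 0 1 1 1 1 1 1 1 1 1 1 1 1 1 1 1 1 1 1 1 1 1 1 1 0 0 0 0 0 0 0 0 0]
 [0 0 0 0 0 0 0 0 1 1 1 1 1 1 0 0 1 1 1 1 1 1 1 1 1 1 1 1 0 0 0 0 0 0 0 0]
 [0 0 0 0 0 0 0 0 0 0 0 1 1 0 0 0 0 1 1 0 0 0 0 0 1 1 1 1 1 1 1 1 0 0 1 1]]
```

apply_moves(
  deltas=[
    {"fingers": 87, "delta_pos": [30, -10, 0], "angular": [0, 0, 1]},
    {"fingers": 87, "delta_pos": [68, -24, 0], "angular": [0, 0, 2]},
    {"fingers": 87, "delta_pos": [110, -39, 0], "angular": [0, 0, 3]},
    {"fingers": 87, "delta_pos": [154, -54, 0], "angular": [0, 0, 4]},
    {"fingers": 87, "delta_pos": [198, -70, 0], "angular": [0, 0, 5]},
    {"fingers": 87, "delta_pos": [242, -86, 0], "angular": [0, 0, 6]},
    {"fingers": 87, "delta_pos": [286, -101, 0], "angular": [0, 0, 7]},
    {"fingers": 87, "delta_pos": [328, -116, 0], "angular": [0, 0, 8]},
    {"fingers": 87, "delta_pos": [360, -128, 0], "angular": [0, 0, 8]},
    {"fingers": 87, "delta_pos": [376, -133, 0], "angular": [0, 0, 8]},
  ],
)

```text
clock: 11.2
tool_pos: [0.6035, -0.0936, 0.3205]
orientation: [179.9, -0.0, -98.1]
force: [0.2, 0.2, 0.7]
opening: 0.0868
gripper_force: 0.0
```

```bash
python3 -c "
from h import *
goto([.6035,-.091,.195],-98.3)"
```

```text
11.2 tool [ 0.6035 -0.0936  0.3205] [ 1.7991e+02 -3.0000e-02 -9.8090e+01] F [0.2 0.2 0.7] open 0.0868 gf 0.0 j6 -17.6
delta mm [-2.600e+00  1.000e-01  1.255e+02] rot [ 0.09 -0.03  0.21]
```

apply_moves(
  deltas=[
    {"fingers": 87, "delta_pos": [-1, 0, 15], "angular": [0, 0, 0]},
    {"fingers": 87, "delta_pos": [-1, 0, 38], "angular": [0, 0, 0]},
    {"fingers": 87, "delta_pos": [-1, 0, 62], "angular": [0, 0, 0]},
    {"fingers": 87, "delta_pos": [-1, 0, 84], "angular": [0, 0, 0]},
    {"fingers": 87, "delta_pos": [-1, 0, 102], "angular": [0, 0, 0]},
    {"fingers": 87, "delta_pos": [-1, 0, 115], "angular": [0, 0, 0]},
    {"fingers": 87, "delta_pos": [-1, 0, 123], "angular": [0, 0, 0]},
    {"fingers": 87, "delta_pos": [-1, 0, 126], "angular": [0, 0, 0]},
    {"fingers": 87, "delta_pos": [-1, 0, 126], "angular": [0, 0, 0]},
  ],
)

```text
clock: 12.1
tool_pos: [0.6036, -0.0899, 0.1957]
orientation: [-180.0, -0.0, -97.9]
force: [0.3, -0.5, 0.1]
opening: 0.0869
gripper_force: 0.0
```

apply_moves(
  deltas=[
    {"fingers": 40, "delta_pos": [0, 0, 0], "angular": [0, 0, 0]},
    {"fingers": 40, "delta_pos": [0, 0, 0], "angular": [0, 0, 0]},
    {"fingers": 40, "delta_pos": [0, 0, 0], "angular": [0, 0, 0]},
    {"fingers": 40, "delta_pos": [0, 0, 0], "angular": [0, 0, 0]},
    {"fingers": 40, "delta_pos": [0, 0, 0], "angular": [0, 0, 0]},
    {"fingers": 30, "delta_pos": [0, 0, 0], "angular": [0, 0, 0]},
  ],
)

```text
clock: 12.7
tool_pos: [0.6035, -0.09, 0.1956]
orientation: [-180.0, 0.0, -98.0]
force: [0.1, -1.2, 1.2]
opening: 0.0443
gripper_force: 0.0
```

apply_moves(
  deltas=[
    {"fingers": 20, "delta_pos": [0, 0, 0], "angular": [0, 0, 0]},
    {"fingers": 16, "delta_pos": [0, 0, 0], "angular": [0, 0, 0]},
    {"fingers": 12, "delta_pos": [0, 0, 0], "angular": [0, 0, 0]},
    {"fingers": 6, "delta_pos": [0, 0, 0], "angular": [0, 0, 0]},
    {"fingers": 0, "delta_pos": [0, 0, 0], "angular": [0, 0, 0]},
    {"fingers": 0, "delta_pos": [0, 0, 0], "angular": [0, 0, 0]},
  ],
)

```text
clock: 13.3
tool_pos: [0.6065, -0.0902, 0.1957]
orientation: [-179.7, 0.0, -97.9]
force: [11.1, -4.2, -7.3]
opening: 0.0137
gripper_force: 30.0
```

```bash
python3 -c "
from h import *
goto([.6035,-.091,.195],-98.3);print(ctrl.get_obs()['moment'],ctrl.get_obs()['joint_pos'])"
```

```text
13.3 tool [ 0.6065 -0.0902  0.1957] [-1.797e+02  1.000e-02 -9.793e+01] F [11.1 -4.2 -7.3] open 0.0137 gf 30.0 j6 -17.8
delta mm [1.2 2.8 0.7] rot [-0.3   0.01  0.37]
[-1.41647084 -3.87837999  0.01931447] [  9.82006949  15.81173012 -10.32304097   0.09192544 -63.57348353
 -17.79572975]
```

The fingers hold the bar, and the measured shift puts the axis about 3 mm further in x than I commanded. I'll recentre, then turn.

apply_moves(
  deltas=[
    {"fingers": 0, "delta_pos": [0, -1.5, 0], "angular": [0, 0, 0]},
    {"fingers": 0, "delta_pos": [0, -3, 0], "angular": [0, 0, 0]},
    {"fingers": 0, "delta_pos": [0, -3, 0], "angular": [0, 0, 0]},
  ],
)

```text
clock: 13.6
tool_pos: [0.6064, -0.0903, 0.1956]
orientation: [180.0, 0.0, -98.0]
force: [0.5, 0.3, 0.0]
opening: 0.0137
gripper_force: 30.0
```

apply_moves(
  deltas=[
    {"fingers": 0, "delta_pos": [0, 0, 0], "angular": [0, 0, -0.5]},
    {"fingers": 0, "delta_pos": [0, 0, 0], "angular": [0, 0, -1.5]},
    {"fingers": 0, "delta_pos": [0, 0, 0], "angular": [0, 0, -3]},
    {"fingers": 0, "delta_pos": [0, 0, 0], "angular": [0, 0, -5]},
    {"fingers": 0, "delta_pos": [0, 0, 0], "angular": [0, 0, -7]},
    {"fingers": 0, "delta_pos": [0, 0, 0], "angular": [0, 0, -9]},
    {"fingers": 0, "delta_pos": [0, 0, 0], "angular": [0, 0, -11]},
    {"fingers": 0, "delta_pos": [0, 0, 0], "angular": [0, 0, -13]},
    {"fingers": 0, "delta_pos": [0, 0, 0], "angular": [0, 0, -15]},
    {"fingers": 0, "delta_pos": [0, 0, 0], "angular": [0, 0, -17]},
  ],
)

```text
clock: 14.6
tool_pos: [0.6062, -0.0903, 0.1956]
orientation: [180.0, 0.0, -80.8]
force: [0.2, 1.0, 1.6]
opening: 0.0138
gripper_force: 30.0
```

apply_moves(
  deltas=[
    {"fingers": 0, "delta_pos": [0, 0, 0], "angular": [0, 0, -2]},
    {"fingers": 0, "delta_pos": [0, 0, 0], "angular": [0, 0, -4]},
    {"fingers": 0, "delta_pos": [0, 0, 0], "angular": [0, 0, -6]},
    {"fingers": 0, "delta_pos": [0, 0, 0], "angular": [0, 0, -8]},
    {"fingers": 0, "delta_pos": [0, 0, 0], "angular": [0, 0, -10]},
    {"fingers": 0, "delta_pos": [0, 0, 0], "angular": [0, 0, -12]},
    {"fingers": 0, "delta_pos": [0, 0, 0], "angular": [0, 0, -14]},
    {"fingers": 0, "delta_pos": [0, 0, 0], "angular": [0, 0, -16]},
    {"fingers": 0, "delta_pos": [0, 0, 0], "angular": [0, 0, -18]},
    {"fingers": 0, "delta_pos": [0, 0, 0], "angular": [0, 0, -20]},
  ],
)

```text
clock: 15.6
tool_pos: [0.6058, -0.0904, 0.1956]
orientation: [180.0, 0.0, -60.8]
force: [-1.3, 0.8, 1.6]
opening: 0.0136
gripper_force: 30.0
```

Forces are tiny, so I'll go on: yaw −61 to +45 leaves 106°, at 26–30° per call.

apply_moves(
  deltas=[
    {"fingers": 0, "delta_pos": [0, 0, 0], "angular": [0, 0, -2.5]},
    {"fingers": 0, "delta_pos": [0, 0, 0], "angular": [0, 0, -5]},
    {"fingers": 0, "delta_pos": [0, 0, 0], "angular": [0, 0, -7.5]},
    {"fingers": 0, "delta_pos": [0, 0, 0], "angular": [0, 0, -10]},
    {"fingers": 0, "delta_pos": [0, 0, 0], "angular": [0, 0, -12.5]},
    {"fingers": 0, "delta_pos": [0, 0, 0], "angular": [0, 0, -15]},
    {"fingers": 0, "delta_pos": [0, 0, 0], "angular": [0, 0, -17.5]},
    {"fingers": 0, "delta_pos": [0, 0, 0], "angular": [0, 0, -20]},
    {"fingers": 0, "delta_pos": [0, 0, 0], "angular": [0, 0, -22.5]},
    {"fingers": 0, "delta_pos": [0, 0, 0], "angular": [0, 0, -25]},
  ],
)

```text
clock: 16.6
tool_pos: [0.6055, -0.0907, 0.1956]
orientation: [179.9, 0.1, -35.8]
force: [-2.5, -1.5, 2.8]
opening: 0.014
gripper_force: 30.0
```

apply_moves(
  deltas=[
    {"fingers": 0, "delta_pos": [0, 0, 0], "angular": [0, 0, -2.5]},
    {"fingers": 0, "delta_pos": [0, 0, 0], "angular": [0, 0, -5]},
    {"fingers": 0, "delta_pos": [0, 0, 0], "angular": [0, 0, -7.5]},
    {"fingers": 0, "delta_pos": [0, 0, 0], "angular": [0, 0, -10]},
    {"fingers": 0, "delta_pos": [0, 0, 0], "angular": [0, 0, -12.5]},
    {"fingers": 0, "delta_pos": [0, 0, 0], "angular": [0, 0, -15]},
    {"fingers": 0, "delta_pos": [0, 0, 0], "angular": [0, 0, -17.5]},
    {"fingers": 0, "delta_pos": [0, 0, 0], "angular": [0, 0, -20]},
    {"fingers": 0, "delta_pos": [0, 0, 0], "angular": [0, 0, -22.5]},
    {"fingers": 0, "delta_pos": [0, 0, 0], "angular": [0, 0, -25]},
  ],
)

```text
clock: 17.6
tool_pos: [0.6053, -0.0911, 0.1956]
orientation: [179.9, 0.1, -10.8]
force: [-3.2, -1.8, 2.0]
opening: 0.0136
gripper_force: 30.0
```

apply_moves(
  deltas=[
    {"fingers": 0, "delta_pos": [0, 0, 0], "angular": [0, 0, -2.5]},
    {"fingers": 0, "delta_pos": [0, 0, 0], "angular": [0, 0, -5]},
    {"fingers": 0, "delta_pos": [0, 0, 0], "angular": [0, 0, -7.5]},
    {"fingers": 0, "delta_pos": [0, 0, 0], "angular": [0, 0, -10]},
    {"fingers": 0, "delta_pos": [0, 0, 0], "angular": [0, 0, -12.5]},
    {"fingers": 0, "delta_pos": [0, 0, 0], "angular": [0, 0, -15]},
    {"fingers": 0, "delta_pos": [0, 0, 0], "angular": [0, 0, -17.5]},
    {"fingers": 0, "delta_pos": [0, 0, 0], "angular": [0, 0, -20]},
    {"fingers": 0, "delta_pos": [0, 0, 0], "angular": [0, 0, -22.5]},
    {"fingers": 0, "delta_pos": [0, 0, 0], "angular": [0, 0, -25]},
  ],
)

```text
clock: 18.6
tool_pos: [0.6053, -0.0915, 0.1956]
orientation: [179.9, 0.1, 14.2]
force: [-1.8, -4.8, 2.0]
opening: 0.0137
gripper_force: 30.0
```

apply_moves(
  deltas=[
    {"fingers": 0, "delta_pos": [0, 0, 0], "angular": [0, 0, -2.5]},
    {"fingers": 0, "delta_pos": [0, 0, 0], "angular": [0, 0, -5]},
    {"fingers": 0, "delta_pos": [0, 0, 0], "angular": [0, 0, -7.5]},
    {"fingers": 0, "delta_pos": [0, 0, 0], "angular": [0, 0, -10]},
    {"fingers": 0, "delta_pos": [0, 0, 0], "angular": [0, 0, -12.5]},
    {"fingers": 0, "delta_pos": [0, 0, 0], "angular": [0, 0, -15]},
    {"fingers": 0, "delta_pos": [0, 0, 0], "angular": [0, 0, -17.5]},
    {"fingers": 0, "delta_pos": [0, 0, 0], "angular": [0, 0, -20]},
    {"fingers": 0, "delta_pos": [0, 0, 0], "angular": [0, 0, -22]},
    {"fingers": 0, "delta_pos": [0, 0, 0], "angular": [0, 0, -24]},
  ],
)

```text
clock: 19.6
tool_pos: [0.6055, -0.0919, 0.1956]
orientation: [180.0, 0.1, 38.2]
force: [-0.9, -5.9, 1.3]
opening: 0.0135
gripper_force: 30.0
```

apply_moves(
  deltas=[
    {"fingers": 0, "delta_pos": [0, 0, 0], "angular": [0, 0, -2]},
    {"fingers": 0, "delta_pos": [0, 0, 0], "angular": [0, 0, -4]},
    {"fingers": 0, "delta_pos": [0, 0, 0], "angular": [0, 0, -5.5]},
    {"fingers": 0, "delta_pos": [0, 0, 0], "angular": [0, 0, -6.3]},
    {"fingers": 0, "delta_pos": [0, 0, 0], "angular": [0, 0, -6.7]},
    {"fingers": 0, "delta_pos": [0, 0, 0], "angular": [0, 0, -6.7]},
    {"fingers": 0, "delta_pos": [0, 0, 0], "angular": [0, 0, -6.7]},
  ],
)

```text
clock: 20.3
tool_pos: [0.6056, -0.092, 0.1956]
orientation: [180.0, 0.1, 44.8]
force: [-0.4, -5.5, 1.2]
opening: 0.0139
gripper_force: 30.0
```

```bash
python3 - <<'E'
from h import *
goto([.606,-.091,.195],45)
a=snap('scene','s5');b=snap('top','t5')
A=cv2.resize(a[215:345,190:440,::-1],(480,250),interpolation=cv2.INTER_CUBIC);A=cv2.copyMakeBorder(A,0,70,0,0,cv2.BORDER_CONSTANT)
B=cv2.resize(b[172:272,310:410,::-1],(320,320),interpolation=cv2.INTER_CUBIC)
cv2.imwrite('pics/c5.png',np.hstack([A,B]))
for n,i in(('scene',a),('top',b)):
    h=cv2.cvtColor(i,cv2.COLOR_RGB2HSV);m=cv2.inRange(h,np.array((0,180,80)),np.array((5,255,255)));m[:170]=0
    k,l,s,c=cv2.connectedComponentsWithStats(m);print(n,[(list(s[j]),c[j].round(1)) for j in range(1,k) if s[j,4]>30])
E
```

```text
20.3 tool [ 0.6056 -0.092   0.1956] [1.7998e+02 1.4000e-01 4.4800e+01] F [-0.4 -5.5  1.2] open 0.0139 gf 30.0 j6 125.1
delta mm [ 0.9 -0.4  0.6] rot [ 0.02  0.14 -0.2 ]
scene [([np.int32(256), np.int32(249), np.int32(9), np.int32(9), np.int32(52)], array([260.7, 253.5])), ([np.int32(265), np.int32(272), np.int32(5), np.int32(10), np.int32(42)], array([267. , 276.7]))]
top [([np.int32(358), np.int32(231), np.int32(14), np.int32(15), np.int32(159)], array([364.4, 238.2]))]
```

View pics/c5.png

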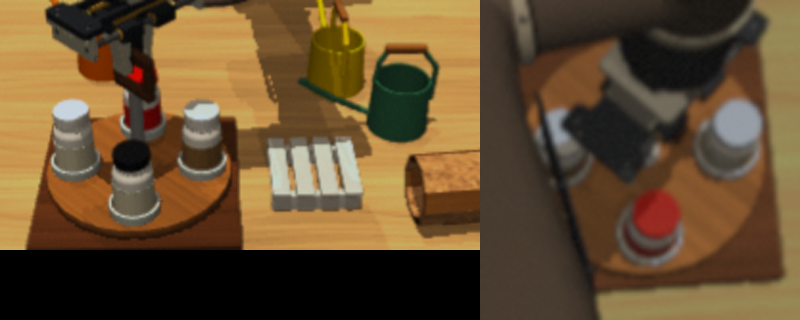

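The red-lid jar is at the front (top view about (364,238)). All jars are upright in their wells, and the can stands alone. Fine angle check next.

```bash
python3 - <<'E'
from h import *
for p in ((364.4,238.2),(365,239)):
    r=onz('top',[p],.128)[0,:2]
    for c in ([.6056,-.092],[.6023,-.0904]):
        d=r-c;print(r,np.linalg.norm(d),np.degrees(np.arctan2(d[1],d[0])))
o=ctrl.get_obs();print(o['qvel'].round(2),o['clock'])
E
```

```text
[ 0.52195531 -0.08988742] 0.08367136503471924 178.55321039991765
[ 0.52195531 -0.08988742] 0.08034632602681153 179.6344705475134
[ 0.51934767 -0.09151832] 0.08625367723074366 179.68003354872096
[ 0.51934767 -0.09151832] 0.08295987025040866 -179.2276139268559
[ 0.02 -0.09 -0.08  0.07  0.01 -0.07] 20.4
```

```bash
python3 -c "
from plant import ctrl
print(ctrl.close_job())"
```

```text
the job is handed in; nothing more can be done
None
```

I set the can down upright on the bare ledge, clear of the carousel, then turned the red-lid jar to the front (within about 1.5° by camera) and handed in at 20.4 s with the gripper still holding the handle; no verdict came back.

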